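# Feed the sanding block along the fence

### The job

Pick up the red push stick, set it behind the cork sanding block and with it feed the block along the fence until its nose meets the dark stop, keeping the block pressed against the fence all the way. Touch the block only with the stick, and then let go of the stick, leaving it standing upright. Do not disturb the frosted glass jar.

Things in the scene. Friction and masses are not known exactly. Their poses are not given: they have to be found in the camera images.
- jig: Fixed jig: blue-grey board 120 (x) by 430 mm (y -225 to +205), brown fence along its +x side, dark stop across its +y end. Origin on the ledge under the board, z up. Feed is along +y. Board top z = 12 mm; fence's guiding face x = +30 mm, its top z = 32 mm; stop's face y = +165 mm, top z = 32 mm. Block against fence and stop: its centre at x = 0, y = +110 mm.
- sled_center (a point): Centre of the cork sanding block with a dark red-brown sole, 60 (x) by 110 (y, along the fence) by 34 mm high, 0.25 to 0.5 kg, loose on the jig's board; sliding it takes 1 to 5 N. Axes as the jig's; the nose is its +y end, the tail to push its -y end. It starts beside the fence (gap 0 to 3 mm), near the jig's -y end.
- stick_grip (a point): Push stick, 160 g, loose, stands by itself: red upright 40 (x) by 22 (y) mm, 125 mm high overall, on a pale wooden sole 16 mm high. This is the grip point: middle of the upright, 95 mm above the underside. Grip across the 22 mm (along y). The flat pushing face, 40 mm wide, full height, is 11 mm from here towards +y; the sole reaches 69 mm from here towards -y. z up.
- jar_center (a point): Centre of the frosted glass jar with a cork stopper, 74 mm across, 115 mm high, standing on the ledge; a bystander that must stay as it is.
Mind the look-alikes: they are no part of the job. Leave any blue, green or yellow look-alike of the part that bears stick_grip alone.

How it is judged:
By the outcome, as a careful person would: the job done as asked, in the order asked, and still so for the second after the job is handed in, with the robot touching nothing.
It also fails if it takes over 45 s, if anything falls off the work surface, if the arm or the gripper's body presses on something with over 40 N, if the wrist force passes 120 N, or if a joint passes its speed limit or range.

### The arm

A 7-joint arm with a two-finger parallel gripper is mounted at the origin on the work surface. World frame = base frame: x ahead of the robot, y to its left, z up, the work surface at z = 0. Lengths are in m, angles in degrees, forces in N, time in s.
With the tool pointing down it reaches from about 0.425 to 0.875 m from the base axis. Payload 4.7 kg.
Tool frame: the origin (TCP) lies at the very end of the fingers, on their centre line; the grasp point (between the pads) lies 19 mm behind it; z points along the fingers, y is the direction in which the jaws open and shut (so a half turn about z gives the same grasp; the last joint's range is limited). The gripper opens to 87 mm and grips with 3 to 60 N. Pads are 19 mm wide; open, the fingers measure 117 mm over their backs; the gripper's body (75 mm by 190 mm) begins 51 mm behind the grasp point.
Start: joints at [-74.536, 18.392, -4.016, 83.108, 1.295, 78.541, -3.26], TCP at [0.164, 0.629, 0.223] pointing down, gripper open.
Joint ranges: [-163.93, 163.93], [-17.29, 119.83], [-79.2, 71.16], [3.27, 140.29], [-89.18, 269.18], [5.43, 117.66], [-154.24, 154.24]. Speed limits (degrees/s): [147.25, 147.25, 180, 180, 180, 180, 180].

### API

Orientations are given as [roll, pitch, yaw] about the fixed x, y, z axes, in that order (R = Rz(yaw) Ry(pitch) Rx(roll)).
In Python, from cell import sensors, imaging, ticket gives the robot as it stands.
- The arm moves only by the tool carry_out, never from a script. Its argument "plan" is a list of rows, each an object of numbers: "fingers": the closure, from -1 (fully open) to 1 (shut); "dx", "dy", "dz": the shift along the tool's x, y, z normalised to -1 to 1, where 1 is 0.03 m; "rx", "ry", "rz": the turn, a rotation vector about the tool's x, y, z normalised to -1 to 1, where 1 is 10 degrees. A call has 1 to 12 rows; each row shifts and turns the commanded pose from where the row before left it, along the tool's axes as they then stand; what a row does not reach is not made up. A row lasts 1/8 s, in which the tool goes at most 62.5 mm and 10.7 degrees, less where a joint would pass 70% of its speed; a pose out of reach is approached as far as the arm can. A call with a number of a shift or a turn outside -1 to 1 is refused whole. A call with a gripper value outside its range is refused whole. The fingers move at their own pace and stop on an object; "force" is the grip in N (left out, the last holds). Time passes only in rows, so rows that do not move let the fingers close. It gives the time, the measured TCP pose, the force and the opening at its end, in the units of the state.
- sensors.get_obs(): the state, without advancing time (a new reading comes with each control period).
- imaging.read_camera(name): name is "scene" or "top" or "wrist"; returns a dict with "color" (420x560x3 uint8, red, green, blue), "mtx" (3x3 intrinsics, pixels), "extrinsics" (4x4, takes a point from world to camera coordinates); the wrist camera has in their place "tool_from_camera" (4x4, takes a point from camera to tool coordinates, whose origin is the TCP and whose axes are the flange's). Camera axes: x right, y down, z forward; pixel columns grow to the right and rows downward; lengths in m; the calibration is good to about 2 mm. A picture is of the moment at which its call begins: read the wrist's pose just before it. There is no depth.
- ticket.sign_off(): hands the job in, once; it reports no verdict.
The state is a dict: "time_s": time; "qpos": joint angles; "joint_velocities": joint speeds; "effort": joint torques, N m; "tool_pos": TCP position; "tool_rot": TCP orientation; "force": force on the tool from outside, world axes, zero at the start; "wrist_torque": the same for the moment, N m; "grip_width": finger opening in m.
Only numpy, scipy, OpenCV 4.12 (cv2) and the standard library are available. Lean on these libraries where they do the work, as an engineer would, in place of code of your own. Each camera call takes 0.05 s, during which the arm holds its last target.

## Working session

There is one attempt and no reset: what is moved stays moved. The work goes in short steps, Python scripts to look and compute and a tool call to move; the robot and the scene stay as the last step left them, time stands still between calls to the robot, and variables do not carry over. Pictures are saved under pics/ and viewed, and the job is handed in when it is done.

Besides the shell and the picture viewer there is one more tool, called after ">>>" as name(argument=value, ...), one argument or row to a line, values as JSON. carry_out: Moves the arm, as the interface text tells. Scaled input: -1 to 1 covers 0.03 m each way for a shift and 10 degrees each way for a turn. Its arguments: {"type":"object","properties":{"plan":{"type":"array"},"force":{"type":"number"}},"required":["plan"]}

```bash
mkdir -p pics; ls
cat > h.py <<'E'
import cv2,numpy as np
from cell import sensors,imaging,ticket
def snap(n,f):
    o=sensors.get_obs(); d=imaging.read_camera(n); cv2.imwrite('pics/'+f,d['color'][:,:,::-1]); 
    np.savez('pics/'+f[:-4]+'.npz',**{k:v for k,v in d.items()},pos=o['tool_pos'],rot=o['tool_rot']); return o,d
def ray(d,u,v,z):
    d=dict(d);K=np.array(d['mtx']);T=np.linalg.inv(np.array(d['extrinsics']))
    r=T[:3,:3]@np.linalg.inv(K)@np.array([u,v,1.]);c=T[:3,3]
    return c+r*(z-c[2])/r[2]
def proj(d,p):
    K=np.array(d['mtx']);T=np.array(d['extrinsics']);q=K@(T[:3,:3]@np.array(p)+T[:3,3]);return q[:2]/q[2]
E
python3 - <<'E'
from h import *
for n in ['scene','top','wrist']:
    o,d=snap(n,n+'0.png')
print(o)
E
```

```text
pics
{'time_s': 0.1, 'qpos': array([-74.53657658,  18.43697023,  -4.01689498,  83.16757341,
         1.29848814,  78.54238617,  -3.2615269 ]), 'joint_velocities': array([ 0.00432287, -0.19768831, -0.02478192, -0.15661959,  0.08685458,
        0.05243499,  0.04164659]), 'effort': array([ 1.93065516e-04, -4.92569339e+01, -4.05326849e-01, -3.13397670e+01,
       -6.39583077e-02,  3.95391241e-02,  7.57368252e-05]), 'tool_pos': array([0.16438295, 0.62835106, 0.22154962]), 'tool_rot': array([-1.79898505e+02,  8.48364056e-03,  1.65346634e+02]), 'force': array([-0.31880598,  0.23580775, -0.52560722]), 'wrist_torque': array([ 0.03630865, -0.05622251, -0.00476487]), 'grip_width': 0.08727126099267547}
```

View pics/scene0.png

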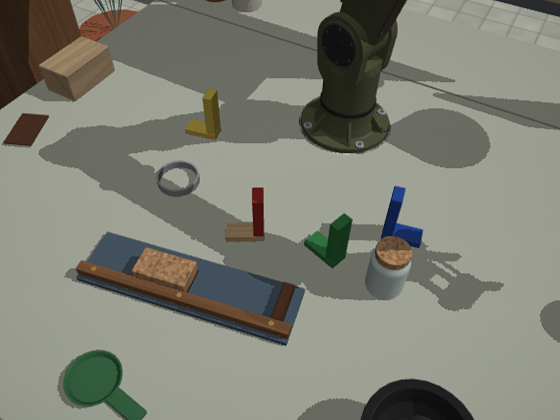

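View pics/top0.png

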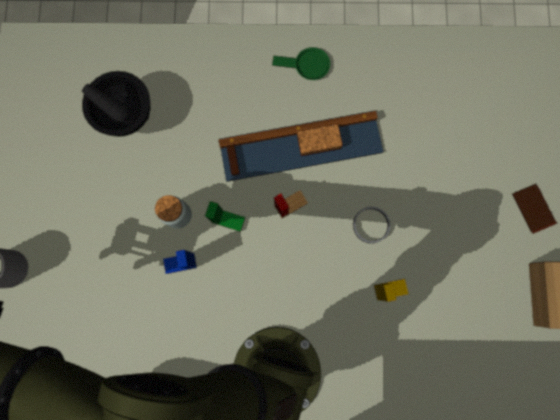

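View pics/wrist0.png

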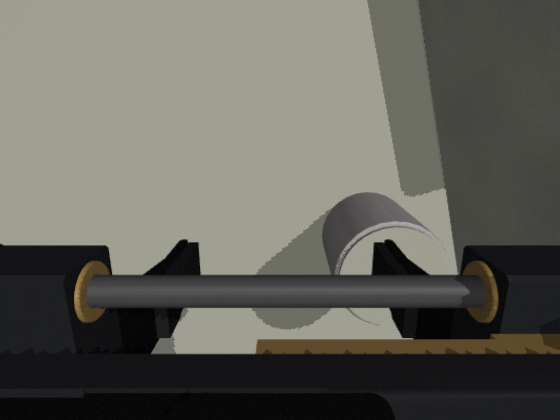

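The scene holds a red stick at scene px (258,212) / top (288,204), and green (338,240), blue (397,215) and yellow (210,112) look-alikes. I choose the red one with the pale wooden sole and will check it in a close crop.

Run:
```python
import cv2,numpy as np
a=cv2.imread('pics/top0.png')[100:230,145:395]
cv2.imwrite('pics/c1.png',cv2.resize(a,None,fx=3.2,fy=3.2,interpolation=cv2.INTER_CUBIC))
a=cv2.imread('pics/scene0.png')[180:345,65:310]
cv2.imwrite('pics/c2.png',cv2.resize(a,None,fx=3.2,fy=3.2,interpolation=cv2.INTER_CUBIC))
from h import *
for n in['top','scene']:
    d=np.load(f'pics/{n}0.npz'); T=np.linalg.inv(d['extrinsics']);print(T.round(3),d['mtx'],proj(d,[0,0,0]))
```

```text
[[ 0.01  -0.986  0.164  0.215]
 [-1.    -0.009  0.006 -0.014]
 [-0.005 -0.164 -0.986  1.229]
 [ 0.     0.     0.     1.   ]] [[468.36881976   0.         280.40313785]
 [  0.         468.36881976 206.49533405]
 [  0.           0.           1.        ]] [276.41039408 370.94339772]
[[-0.498  0.667 -0.553  0.972]
 [ 0.867  0.384 -0.317  0.345]
 [ 0.001 -0.638 -0.77   0.873]
 [ 0.     0.     0.     1.   ]] [[519.32712121   0.         271.30468374]
 [  0.         519.32712121 209.84153924]
 [  0.           0.           1.        ]] [344.01576595 121.77129185]
```

View pics/c1.png

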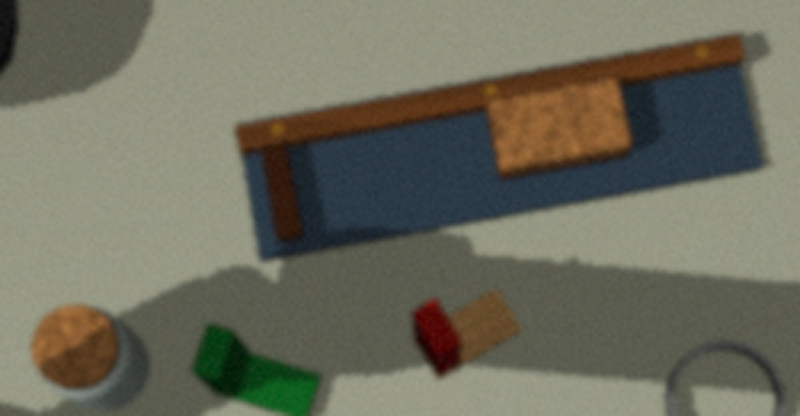

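View pics/c2.png

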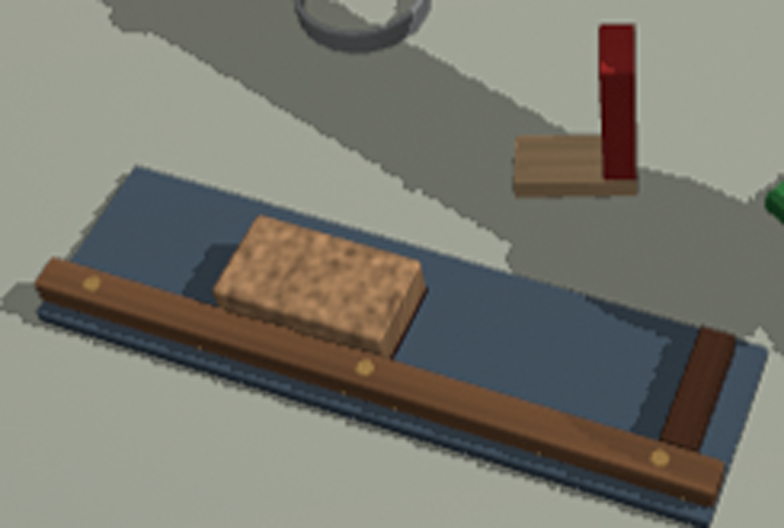

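```bash
cat > fit.py <<'E'
from h import *
from scipy.optimize import least_squares
D={n:np.load(f'pics/{n}0.npz') for n in['top','scene']}
t=lambda u,v:('top',145+u/3.2,100+v/3.2)
s=lambda u,v:('scene',65+u/3.2,180+v/3.2)
def W(p,q):
    c,s_=np.cos(p[2]),np.sin(p[2]);return [p[0]+c*q[0]-s_*q[1],p[1]+s_*q[0]+c*q[1],q[2]]
def fit(obs,p0,name):
    f=lambda p:np.concatenate([proj(D[o[0]],W(p,q))-o[1:] for o,q in obs])
    r=least_squares(f,p0,loss='soft_l1');print(name,r.x[:2].round(4),np.degrees(r.x[2]).round(2));print(r.fun.reshape(-1,2).round(1).tolist());return r.x
if __name__=='__main__':
    J=[(t(262,258),(-.06,.205,.012)),(t(766,167),(-.06,-.225,.012)),(s(137,167),(-.06,-.225,.012)),(s(767,347),(-.06,.205,.012)),
     (t(243,151),(.03,.205,.032)),(t(745,64),(.03,-.225,.032)),(s(58,259),(.03,-.225,.032)),(s(722,463),(.03,.205,.032))]
    j=fit(J,[.6,0,.1],'jig')
    h=.046
    B=[(t(489,105),(.03,.055,h)),(t(500,174),(-.03,.055,h)),(t(630,149),(-.03,-.055,h)),(t(619,82),(.03,-.055,h)),
     (s(260,215),(-.03,-.055,h)),(s(422,263),(-.03,.055,h)),(s(385,340),(.03,.055,h)),(s(218,290),(.03,-.055,h))]
    b=fit(B,[.6,0,.1],'block')
    S=[(t(414,312),(.02,.011,.125)),(t(432,300),(.02,-.011,.125)),(t(460,357),(-.02,-.011,.125)),(t(441,375),(-.02,.011,.125)),
       (t(499,290),(.02,-.069,.016)),(t(520,326),(-.02,-.069,.016)),(s(515,194),(.02,-.069,0)),(s(637,192),(.02,.011,0)),(s(600,25),(-.02,-.011,.125)),(s(633,25),(-.02,.011,.125))]
    st=fit(S,[.4,0,.3],'stick')
    c,n=np.cos(j[2]),np.sin(j[2]);R=np.array([[c,n],[-n,c]])
    print('block in jig',R@(b[:2]-j[:2]),np.degrees(b[2]-j[2])); print('stick in jig',R@(st[:2]-j[:2]))
    for y in(-.225,-.11,.11,.165): print(y,W(j,(0,y,0)))
    d=D['top'];print('jar',ray(d,145+76/3.2,100+347/3.2,.115))
    print('stick front',W(st,(0,0,.095)))
E
python3 fit.py
```

```text
jig [ 0.5856 -0.0483] 10.75
[[-1.7, -1.0], [-1.0, -0.4], [-0.2, -3.1], [0.2, -0.8], [-2.0, -1.9], [-0.0, -2.3], [-1.8, -3.5], [0.2, -1.6]]
block [ 0.594  -0.1049] 11.56
[[-1.8, -1.5], [-0.7, -1.4], [-0.1, -1.3], [-1.5, -2.0], [0.0, -2.8], [1.1, -3.1], [-0.3, -1.5], [-1.5, -1.7]]
stick [ 0.4089 -0.0081] 31.34
[[-1.5, -0.0], [0.8, -0.9], [0.6, -4.6], [-1.4, -5.6], [-1.1, -0.9], [0.2, 0.7], [-0.0, -0.7], [0.3, -0.8], [-0.4, -3.1], [0.6, -3.3]]
block in jig [-0.00225862 -0.05717633] 0.8141899486827842
stick in jig [-0.1661177   0.07248914]
-0.225 [np.float64(0.6275644118365344), np.float64(-0.26937711308548795), 0]
-0.11 [np.float64(0.606116933326433), np.float64(-0.15639478851408103), 0]
0.11 [np.float64(0.5650869744375434), np.float64(0.05974531066600174), 0]
0.165 [np.float64(0.554829484715321), np.float64(0.11378033546102245), 0]
jar [0.39280321 0.26295065 0.115     ]
stick front [np.float64(0.40887957450874474), np.float64(-0.00808834352517642), 0.095]
```

```bash
sed -i "s#145+u/3.2,100+v/3.2)#145+(u+.5)/3.2-.5,100+(v+.5)/3.2-.5)#;s#65+u/3.2,180+v/3.2)#65+(u+.5)/3.2-.5,180+(v+.5)/3.2-.5)#;s#,q\[2\]\]#,q[2]+p[3]]#;s#r.x\[:2\]#r.x[[0,1,3]]#;s#\.1\],'#.1,0],'#;s#\.3\],'#.3,0],'#" fit.py
sed -i "s#(t(460,357),(-.02,-.011,.125)),(t(441,375),(-.02,.011,.125))#(t(460,357),(-.02,-.011,.016)),(t(441,375),(-.02,.011,0))#" fit.py; python3 fit.py
python3 - <<'E'
import cv2
a=cv2.imread('pics/top0.png')[185:225,260:320]
cv2.imwrite('pics/c3.png',cv2.resize(a,None,fx=12,fy=12,interpolation=cv2.INTER_CUBIC))
E
```

```text
jig [ 0.5849 -0.0502 -0.0095] 11.14
[[0.0, 0.8], [-0.7, 0.7], [0.2, -0.0], [-0.4, 0.8], [-0.5, 0.2], [0.1, -1.0], [-0.9, -0.4], [0.0, -0.2]]
block [ 0.5936 -0.1075 -0.0093] 11.29
[[-0.5, 0.1], [0.4, 0.0], [0.7, 0.3], [-0.5, -0.2], [0.5, -0.4], [1.0, -0.6], [-0.5, 0.7], [-1.0, 0.4]]
stick [ 0.411  -0.0083 -0.004 ] 30.78
[[-1.0, -0.3], [1.3, -1.1], [0.4, 2.0], [-0.9, 1.4], [-0.6, -0.8], [0.6, 0.8], [-0.2, 1.2], [-0.0, 1.4], [-0.5, -0.7], [0.4, -0.9]]
block in jig [-0.00256837 -0.05794515] 0.14751719494321194
stick in jig [-0.16256881  0.07473793]
-0.225 [np.float64(0.6283994939270483), np.float64(-0.2709369755671263), np.float64(-0.009505976958569287)]
-0.11 [np.float64(0.6061832025324055), np.float64(-0.1581033086202956), np.float64(-0.009505976958569287)]
0.11 [np.float64(0.563682471168741), np.float64(0.057752402060597986), np.float64(-0.009505976958569287)]
0.165 [np.float64(0.553057288327825), np.float64(0.11171632973082138), np.float64(-0.009505976958569287)]
jar [0.39280321 0.26295065 0.115     ]
stick front [np.float64(0.4109881912563075), np.float64(-0.008251294302871965), np.float64(0.09101845477924037)]
```

View pics/c3.png

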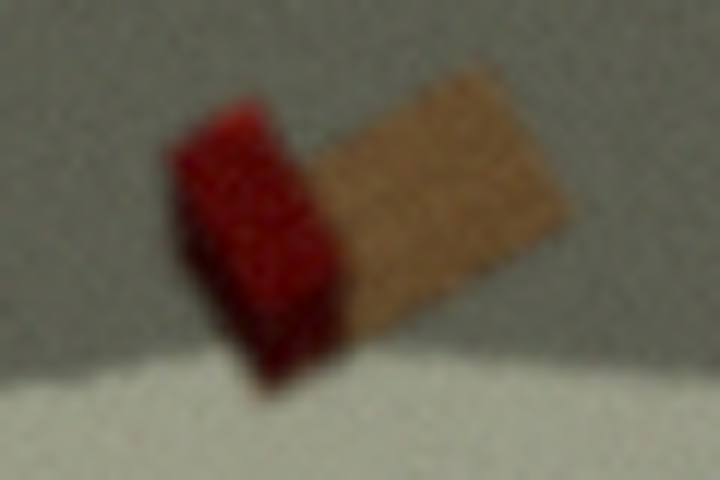

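The crop shows the red upright with its top at about (250,190) and the pale sole at (440,200), which matches the description. The fit suggests the ledge sits about 9 mm below z = 0. I'm moving over the stick for a close look with the wrist camera.

>>> carry_out(
  plan=[
    {"dx": -0.775, "dy": -0.61, "fingers": -0.15},
    {"dx": -0.775, "dy": -0.61},
    {"dx": -0.775, "dy": -0.61},
    {"dx": -0.775, "dy": -0.61},
    {"dx": -0.775, "dy": -0.61},
    {"dx": -0.775, "dy": -0.61},
    {"dx": -0.775, "dy": -0.61},
    {"dx": -0.775, "dy": -0.61},
    {"dx": -0.775, "dy": -0.61},
    {"dx": -0.775, "dy": -0.61},
    {"dx": -0.775, "dy": -0.61},
    {"dx": -0.775, "dy": -0.61},
  ],
)

```text
validation failed for argument at $.pl...
```

>>> carry_out(
  plan=[
    {"dx": -0.775, "dy": -0.61, "dz": 0.0, "rx": 0.0, "ry": 0.0, "rz": 0.0, "fingers": -0.15},
  ],
)

```text
time_s: 0.28
tool_pos: [0.1799, 0.6061, 0.2216]
tool_rot: [-180.0, -0.1, 165.6]
force: [0.9, -0.6, -0.2]
grip_width: 0.0827
```

>>> carry_out(
  plan=[
    {"dx": -0.775, "dy": -0.61, "dz": 0, "rx": 0, "ry": 0, "rz": 0, "fingers": -0.15},
    {"dx": -0.775, "dy": -0.61, "dz": 0, "rx": 0, "ry": 0, "rz": 0, "fingers": -0.15},
    {"dx": -0.775, "dy": -0.61, "dz": 0, "rx": 0, "ry": 0, "rz": 0, "fingers": -0.15},
    {"dx": -0.775, "dy": -0.61, "dz": 0, "rx": 0, "ry": 0, "rz": 0, "fingers": -0.15},
    {"dx": -0.775, "dy": -0.61, "dz": 0, "rx": 0, "ry": 0, "rz": 0, "fingers": -0.15},
    {"dx": -0.775, "dy": -0.61, "dz": 0, "rx": 0, "ry": 0, "rz": 0, "fingers": -0.15},
    {"dx": -0.775, "dy": -0.61, "dz": 0, "rx": 0, "ry": 0, "rz": 0, "fingers": -0.15},
    {"dx": -0.775, "dy": -0.61, "dz": 0, "rx": 0, "ry": 0, "rz": 0, "fingers": -0.15},
    {"dx": -0.775, "dy": -0.61, "dz": 0, "rx": 0, "ry": 0, "rz": 0, "fingers": -0.15},
    {"dx": -0.775, "dy": -0.61, "dz": 0, "rx": 0, "ry": 0, "rz": 0, "fingers": -0.15},
    {"dx": -0.775, "dy": -0.61, "dz": 0, "rx": 0, "ry": 0, "rz": 0, "fingers": -0.15},
    {"dx": -0.775, "dy": -0.61, "dz": 0, "rx": 0, "ry": 0, "rz": 0, "fingers": -0.15},
  ],
)

```text
time_s: 1.78
tool_pos: [0.3971, 0.3213, 0.2224]
tool_rot: [-180.0, -0.0, 165.3]
force: [-0.8, 0.4, -0.0]
grip_width: 0.0499
```

>>> carry_out(
  plan=[
    {"dx": -0.4, "dy": -0.9, "dz": 0, "rx": 0, "ry": 0, "rz": 0, "fingers": -0.15},
    {"dx": -0.4, "dy": -0.9, "dz": 0, "rx": 0, "ry": 0, "rz": 0, "fingers": -0.15},
    {"dx": -0.4, "dy": -0.9, "dz": 0, "rx": 0, "ry": 0, "rz": 0, "fingers": -0.15},
    {"dx": -0.4, "dy": -0.9, "dz": 0, "rx": 0, "ry": 0, "rz": 0, "fingers": -0.15},
    {"dx": -0.4, "dy": -0.9, "dz": 0, "rx": 0, "ry": 0, "rz": 0, "fingers": -0.15},
    {"dx": -0.4, "dy": -0.9, "dz": 0, "rx": 0, "ry": 0, "rz": 0, "fingers": -0.15},
    {"dx": -0.4, "dy": -0.9, "dz": 0, "rx": 0, "ry": 0, "rz": 0, "fingers": -0.15},
    {"dx": -0.4, "dy": -0.9, "dz": 0, "rx": 0, "ry": 0, "rz": 0, "fingers": -0.15},
    {"dx": -0.4, "dy": -0.9, "dz": 0, "rx": 0, "ry": 0, "rz": 0, "fingers": -0.15},
    {"dx": -0.4, "dy": -0.9, "dz": 0, "rx": 0, "ry": 0, "rz": 0, "fingers": -0.15},
    {"dx": -0.4, "dy": -0.9, "dz": 0, "rx": 0, "ry": 0, "rz": 0, "fingers": -0.15},
    {"dx": 0, "dy": 0, "dz": 0, "rx": 0, "ry": 0, "rz": 0.95, "fingers": -0.15},
  ],
)

```text
time_s: 3.28
tool_pos: [0.4493, -0.0011, 0.2226]
tool_rot: [180.0, 0.0, 155.4]
force: [0.1, 1.4, 0.6]
grip_width: 0.0497
```

>>> carry_out(
  plan=[
    {"dx": 0, "dy": 0, "dz": 0, "rx": 0, "ry": 0, "rz": 0.95, "fingers": -0.15},
    {"dx": 0, "dy": 0, "dz": 0, "rx": 0, "ry": 0, "rz": 0.95, "fingers": -0.15},
    {"dx": 0, "dy": 0, "dz": 0, "rx": 0, "ry": 0, "rz": 0.95, "fingers": -0.15},
    {"dx": 0, "dy": 0, "dz": 0, "rx": 0, "ry": 0, "rz": 0.95, "fingers": -0.15},
    {"dx": 0, "dy": 0, "dz": 0, "rx": 0, "ry": 0, "rz": 0.95, "fingers": -0.15},
    {"dx": 0, "dy": 0, "dz": 0, "rx": 0, "ry": 0, "rz": 0.95, "fingers": -0.15},
    {"dx": 0, "dy": 0, "dz": 0, "rx": 0, "ry": 0, "rz": 0.95, "fingers": -0.15},
    {"dx": 0, "dy": 0, "dz": 0, "rx": 0, "ry": 0, "rz": 0.95, "fingers": -0.15},
    {"dx": 0, "dy": 0, "dz": 0, "rx": 0, "ry": 0, "rz": 0.95, "fingers": -0.15},
    {"dx": 0, "dy": 0, "dz": 0, "rx": 0, "ry": 0, "rz": 0.95, "fingers": -0.15},
    {"dx": 0, "dy": 0, "dz": 0, "rx": 0, "ry": 0, "rz": 0.95, "fingers": -0.15},
    {"dx": 0, "dy": 0, "dz": 0, "rx": 0, "ry": 0, "rz": 0.95, "fingers": -0.15},
  ],
)

```text
time_s: 4.78
tool_pos: [0.449, 0.0015, 0.2223]
tool_rot: [-180.0, 0.0, 41.5]
force: [0.1, -0.0, 0.5]
grip_width: 0.0502
```

Run:
```python
from h import *
o,d=snap('wrist','w1.png');print(o['tool_pos'],o['tool_rot'],o['qpos'],d['tool_from_camera'].round(3),d['mtx'])
```

```text
[0.44901531 0.00146293 0.22233552] [-1.79981019e+02  1.45216681e-02  4.15298084e+01] [-26.64621911  -7.48040568  21.3039573  110.72127733   2.7835841
  76.29169444 -54.63891917] [[ 0.    -0.964 -0.264  0.072]
 [ 1.     0.001 -0.001  0.   ]
 [ 0.001 -0.264  0.964 -0.162]
 [ 0.     0.     0.     1.   ]] [[348.86314019   0.         285.68940006]
 [  0.         348.86314019 206.65886418]
 [  0.           0.           1.        ]]
```

View pics/w1.png

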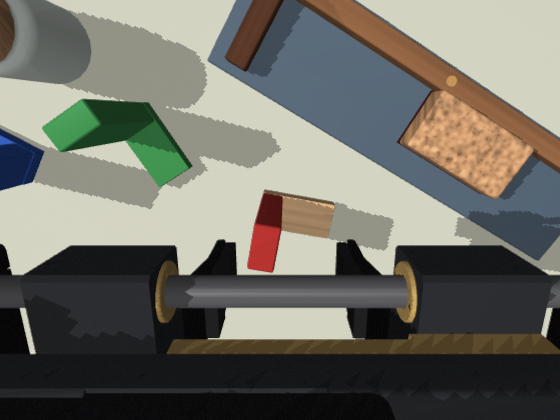

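The wrist picture shows the red stick, top at (262,250) and sole at (305,215). The green look-alike is well away at (120,130), the block is at (470,145), and the stop is at (265,35).

Run:
```python
import cv2
a=cv2.imread('pics/w1.png')
cv2.imwrite('pics/c4.png',cv2.resize(a[180:280,235:345],None,fx=6,fy=6,interpolation=cv2.INTER_CUBIC))
cv2.imwrite('pics/c5.png',cv2.resize(a[75:210,390:560],None,fx=4.5,fy=4.4,interpolation=cv2.INTER_CUBIC)) if 0 else cv2.imwrite('pics/c5.png',cv2.resize(a[75:210,390:560],None,fx=4.4,fy=4.4,interpolation=cv2.INTER_CUBIC))
cv2.imwrite('pics/c6.png',cv2.resize(a[0:90,200:330],None,fx=6,fy=6,interpolation=cv2.INTER_CUBIC))
```

```text
(no output)
```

View pics/c4.png

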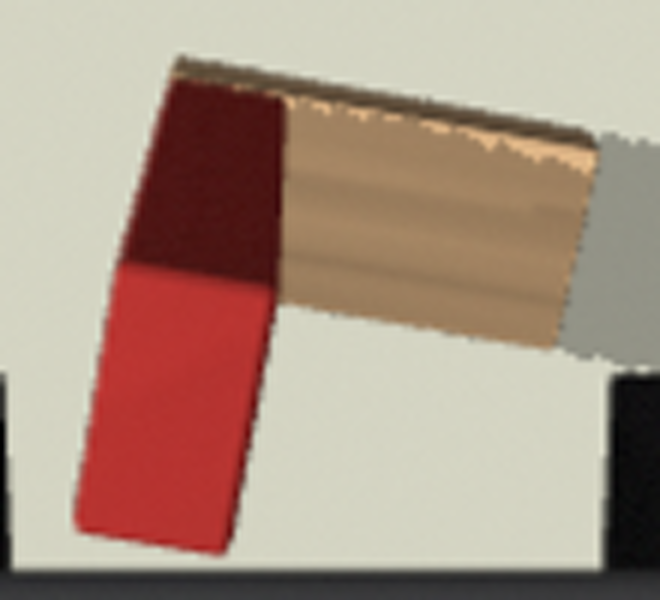

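View pics/c5.png

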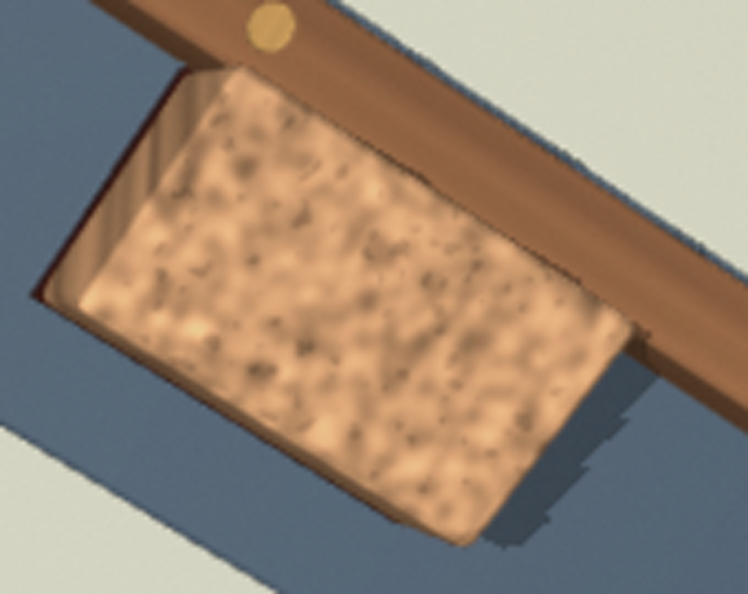

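View pics/c6.png

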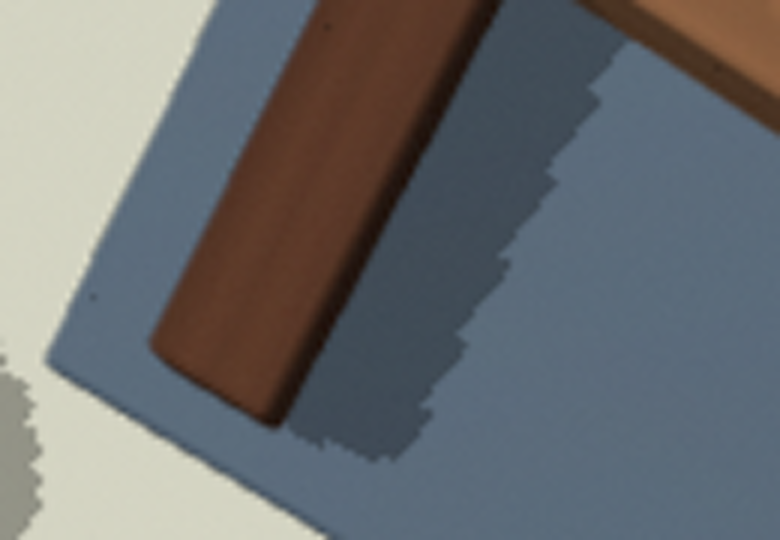

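```bash
cat > fit2.py <<'E'
from h import *
from scipy.optimize import least_squares
from scipy.spatial.transform import Rotation as Ro
def wext(f):
    d=dict(np.load(f));T=np.eye(4);T[:3,:3]=Ro.from_euler('xyz',d['rot'],degrees=True).as_matrix();T[:3,3]=d['pos']
    d['extrinsics']=np.linalg.inv(T@d['tool_from_camera']);return d
D={'top':np.load('pics/top0.npz'),'scene':np.load('pics/scene0.npz'),'w':wext('pics/w1.npz')}
cr=lambda n,x,y,f:(lambda u,v:(n,x+(u+.5)/f-.5,y+(v+.5)/f-.5))
t=cr('top',145,100,3.2);s=cr('scene',65,180,3.2);c4=cr('w',235,180,6);c5=cr('w',390,75,4.4);c6=cr('w',200,0,6)
def res(p,obs):
    c,n=np.cos(p[2]),np.sin(p[2]);R=np.array([[c,n],[-n,c]]);out=[]
    for o,q in obs:
        e=R@(ray(D[o[0]],o[1],o[2],q[2]+p[3])[:2]-p[:2])
        out+=[1e3*(e[i]-q[i]) for i in(0,1) if q[i] is not None]
    return np.array(out)
def fit(obs,p0,name,z0=None):
    f=(lambda p:res(p,obs)) if z0 is None else (lambda p:res([*p[:3],z0],obs))
    r=least_squares(f,p0,loss='soft_l1');print(name,r.x.round(4),np.degrees(r.x[2]).round(2));print(r.fun.round(1));return r.x
N=None
Jw=[(c6(45,357),(-.06,.205,.012)),(c6(480,0),(N,.165,.032)),(c6(273,418),(N,.165,.032)),(c6(505,0),(N,.165,.012)),
  (c6(635,0),(.03,N,.032)),(c6(575,0),(.03,N,.012)),(c6(780,135),(.03,N,.012)),(c6(780,93),(.03,N,.032)),
  (c5(748,405),(.03,N,.032)),(c5(748,430),(.03,N,.012)),(c5(0,425),(-.06,N,.012)),(c5(275,592),(-.06,N,.012))]
Bw=[(c5(33,297),(-.03,.055,.013)),(c5(638,328),(.03,-.055,.044)),(c5(465,547),(-.03,-.055,.044))]
Sw=[(c4(75,530),(-.02,.011,.125)),(c4(228,556),(-.02,-.011,.125)),(c4(275,290),(.02,-.011,.125)),(c4(122,263),(.02,.011,.125)),
 (c4(597,150),(.02,-.069,.016)),(c4(557,347),(-.02,-.069,.016)),(c4(180,58),(.02,.011,0))]
Jt=[(t(262,258),(-.06,.205,.012)),(t(766,167),(-.06,-.225,.012)),(s(137,167),(-.06,-.225,.012)),(s(767,347),(-.06,.205,.012)),
     (t(243,151),(.03,.205,.032)),(t(745,64),(.03,-.225,.032)),(s(58,259),(.03,-.225,.032)),(s(722,463),(.03,.205,.032))]
if __name__=='__main__':
    j=fit(Jw,[.58,-.05,.19,0],'jig w');fit(Jw+Jt,[.58,-.05,.19,0],'jig all')
    st=fit(Sw,[.41,0,.5,0],'stick w')
    b=fit(Bw,[.59,-.1,.19,0],'block w',j[3])
    c,n=np.cos(j[2]),np.sin(j[2]);R=np.array([[c,n],[-n,c]])
    print('block in jig',R@(b[:2]-j[:2]),np.degrees(b[2]-j[2]),'stick',R@(st[:2]-j[:2]))
E
python3 fit2.py
```

```text
jig w [ 0.5864 -0.0486  0.1974  0.0008] 11.31
[ 0.9 -0.5  0.7 -0.5  0.3 -0.4  0.1  0.  -0.1 -0.   0.6 -0.4 -0.5]
jig all [ 0.5867 -0.0483  0.1952 -0.0056] 11.18
[ 0.1  0.8  1.5  0.1  1.1  0.6  1.   1.   1.   1.7  2.2 -0.7 -0.6 -0.6
 -2.1 -1.7 -2.7  0.3  0.5 -1.5 -0.8 -2.7 -3.2 -6.1  0.5  0.   3.2  0.4
 -1. ]
stick w [ 0.4102 -0.0094  0.5534 -0.0068] 31.71
[ 0.2  0.2 -0.   0.7 -0.5  0.8 -0.2 -0.4 -0.2 -0.   0.5 -0.5  0.2 -0.7]
block w [ 0.5966 -0.1059  0.1958  0.    ] 11.22
[ 0.  -1.3 -1.1  0.1  1.   1. ]
block in jig [-0.00123516 -0.05819919] -0.0871958575015048 stick [-0.16508797  0.07291014]
```

>>> carry_out(
  plan=[
    {"dx": 0, "dy": 0, "dz": 0, "rx": 0, "ry": 0, "rz": 0.98, "fingers": -0.15},
    {"dx": -0.55, "dy": -0.19, "dz": 0.6, "rx": 0, "ry": 0, "rz": 0, "fingers": -0.15},
    {"dx": -0.54, "dy": -0.18, "dz": 0.7, "rx": 0, "ry": 0, "rz": 0, "fingers": -0.15},
    {"dx": 0, "dy": 0, "dz": 0.8, "rx": 0, "ry": 0, "rz": 0, "fingers": -0.15},
    {"dx": 0, "dy": 0, "dz": 0.5, "rx": 0, "ry": 0, "rz": 0, "fingers": -0.15},
    {"dx": 0, "dy": 0, "dz": 0, "rx": 0, "ry": 0, "rz": 0, "fingers": -0.15},
  ],
)

```text
time_s: 5.58
tool_pos: [0.415, -0.0065, 0.1437]
tool_rot: [-180.0, 0.1, 32.1]
force: [0.0, -0.0, 0.7]
grip_width: 0.0497
```

Run:
```python
from h import *
o,d=snap('wrist','w2.png');print(o['tool_pos'],o['tool_rot'],o['qpos'])
```

```text
[ 0.41497632 -0.00649316  0.14370019] [-1.79958532e+02  1.15304050e-01  3.21015863e+01] [-25.44078759  -8.46725474  21.07398395 120.79285878   3.30864114
  67.27116857 -63.7611186 ]
```

View pics/w2.png

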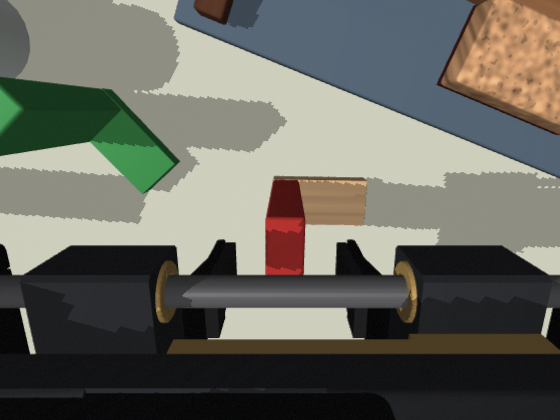

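The upright (columns 265–304, rows 215–275) is centred between the fingers and square to the jaws. I'm descending and gripping it.

>>> carry_out(
  plan=[
    {"dx": 0, "dy": 0, "dz": 0.8, "rx": 0, "ry": 0, "rz": 0.02, "fingers": -0.15},
    {"dx": 0, "dy": 0, "dz": 0.8, "rx": 0, "ry": 0, "rz": 0, "fingers": -0.15},
    {"dx": 0, "dy": 0, "dz": 0.8, "rx": 0, "ry": 0, "rz": 0, "fingers": -0.15},
    {"dx": 0, "dy": 0, "dz": 0, "rx": 0, "ry": 0, "rz": 0, "fingers": -0.15},
  ],
)

```text
time_s: 6.12
tool_pos: [0.4151, -0.0065, 0.0721]
tool_rot: [-180.0, 0.1, 31.9]
force: [0.0, 0.2, 1.1]
grip_width: 0.0499
```

>>> carry_out(
  plan=[
    {"dx": 0, "dy": 0, "dz": 0, "rx": 0, "ry": 0, "rz": 0, "fingers": 0.2},
    {"dx": 0, "dy": 0, "dz": 0, "rx": 0, "ry": 0, "rz": 0, "fingers": 0.4},
    {"dx": 0, "dy": 0, "dz": 0, "rx": 0, "ry": 0, "rz": 0, "fingers": 0.7},
    {"dx": 0, "dy": 0, "dz": 0, "rx": 0, "ry": 0, "rz": 0, "fingers": 1},
    {"dx": 0, "dy": 0, "dz": 0, "rx": 0, "ry": 0, "rz": 0, "fingers": 1},
  ],
  force=40,
)

```text
time_s: 6.75
tool_pos: [0.416, -0.0062, 0.0731]
tool_rot: [-180.0, -0.0, 31.9]
force: [-1.1, 0.3, 5.6]
grip_width: 0.0217
```

>>> carry_out(
  plan=[
    {"dx": 0, "dy": 0, "dz": -0.5, "rx": 0, "ry": 0, "rz": 0, "fingers": 1},
    {"dx": 0, "dy": 0, "dz": -0.8, "rx": 0, "ry": 0, "rz": 0, "fingers": 1},
    {"dx": 0, "dy": 0, "dz": -0.9, "rx": 0, "ry": 0, "rz": 0, "fingers": 1},
    {"dx": 0, "dy": 0, "dz": -0.7, "rx": 0, "ry": 0, "rz": 0.6, "fingers": 1},
    {"dx": 0.25, "dy": 0.35, "dz": 0, "rx": 0, "ry": 0, "rz": 0.8, "fingers": 1},
    {"dx": 0.35, "dy": 0.45, "dz": 0, "rx": 0, "ry": 0, "rz": 0.66, "fingers": 1},
    {"dx": 0.5, "dy": 0.65, "dz": 0, "rx": 0, "ry": 0, "rz": 0, "fingers": 1},
    {"dx": 0.54, "dy": 0.7, "dz": 0, "rx": 0, "ry": 0, "rz": 0, "fingers": 1},
    {"dx": 0.54, "dy": 0.7, "dz": 0, "rx": 0, "ry": 0, "rz": 0, "fingers": 1},
    {"dx": 0.54, "dy": 0.7, "dz": 0, "rx": 0, "ry": 0, "rz": 0, "fingers": 1},
  ],
)

```text
time_s: 8.0
tool_pos: [0.5201, -0.0914, 0.16]
tool_rot: [180.0, -0.0, 11.2]
force: [-0.3, 1.0, -1.0]
grip_width: 0.0216
```

>>> carry_out(
  plan=[
    {"dx": 0.5, "dy": 0.7, "dz": 0, "rx": 0, "ry": 0, "rz": 0, "fingers": 1},
    {"dx": 0.5, "dy": 0.7, "dz": 0, "rx": 0, "ry": 0, "rz": 0, "fingers": 1},
    {"dx": 0.5, "dy": 0.7, "dz": 0, "rx": 0, "ry": 0, "rz": 0, "fingers": 1},
    {"dx": 0.5, "dy": 0.7, "dz": 0, "rx": 0, "ry": 0, "rz": 0, "fingers": 1},
    {"dx": 0.5, "dy": 0.7, "dz": 0, "rx": 0, "ry": 0, "rz": 0, "fingers": 1},
    {"dx": 0, "dy": 0, "dz": 0, "rx": 0, "ry": 0, "rz": 0, "fingers": 1},
  ],
)

```text
time_s: 8.75
tool_pos: [0.6139, -0.1808, 0.1595]
tool_rot: [179.9, 0.0, 11.1]
force: [0.4, 0.1, -2.3]
grip_width: 0.0215
```

Run:
```python
from h import *
for n in ['wrist','scene','top']: o,d=snap(n,n+'3.png')
print(o['tool_pos'],o['tool_rot'],o['force'])
a=cv2.imread('pics/scene3.png')[130:340,60:340];b=cv2.imread('pics/top3.png')[90:230,200:400]
cv2.imwrite('pics/s3c.png',cv2.resize(a,None,fx=2.8,fy=2.8,interpolation=cv2.INTER_CUBIC));cv2.imwrite('pics/t3c.png',cv2.resize(b,None,fx=4,fy=4,interpolation=cv2.INTER_CUBIC))
```

```text
[ 0.61305916 -0.17867954  0.15941448] [-1.79951022e+02  6.23799413e-02  1.12409264e+01] [-0.18882143 -0.74691391 -1.77465271]
```

View pics/wrist3.png

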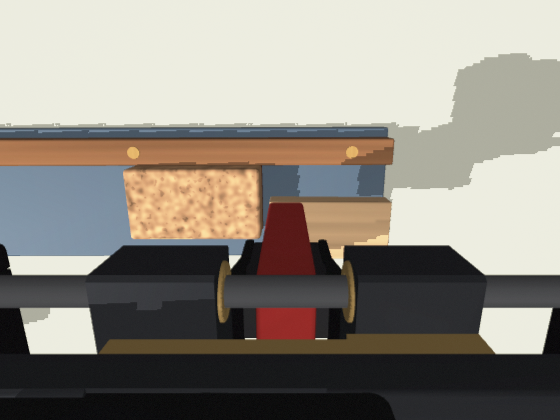

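View pics/s3c.png

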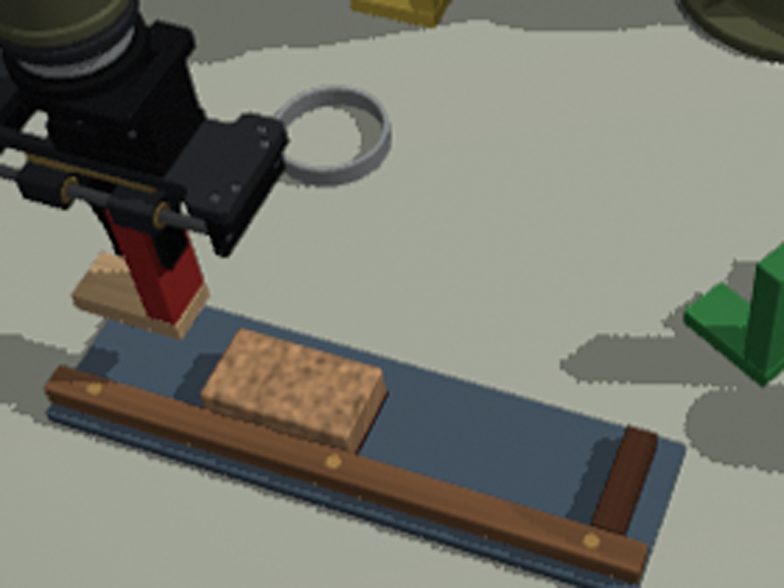

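View pics/t3c.png

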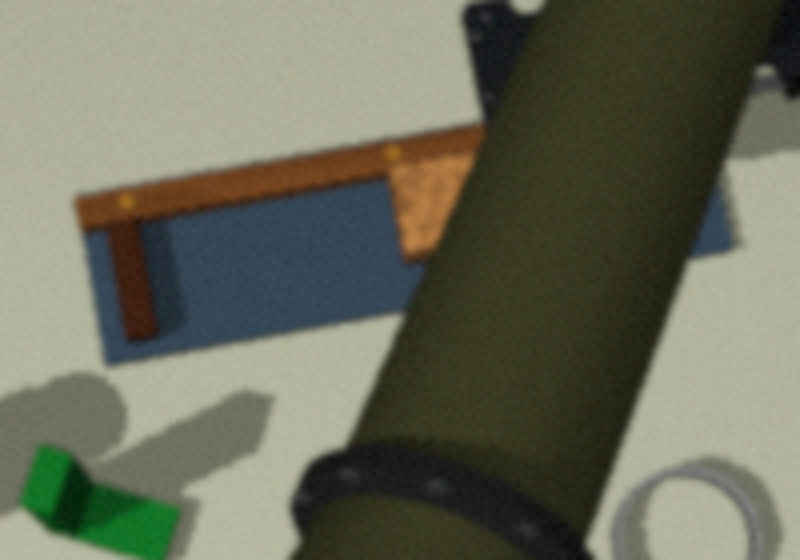

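In the wrist view the fence lines run level, so the yaw is right. The stick is at (290,270), behind the block's tail at (263,200), and the block is at (195,200). I'm measuring it before lowering.

Run:
```python
import cv2
a=cv2.imread('pics/wrist3.png')
cv2.imwrite('pics/c7.png',cv2.resize(a[115:265,245:405],None,fx=4,fy=4,interpolation=cv2.INTER_CUBIC))
cv2.imwrite('pics/c8.png',cv2.resize(a[115:265,100:280],None,fx=4,fy=4,interpolation=cv2.INTER_CUBIC))
```

```text
(no output)
```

View pics/c7.png

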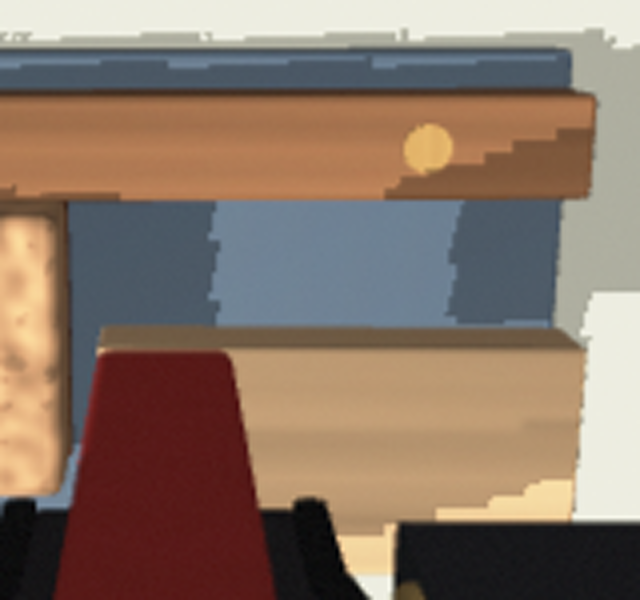

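View pics/c8.png

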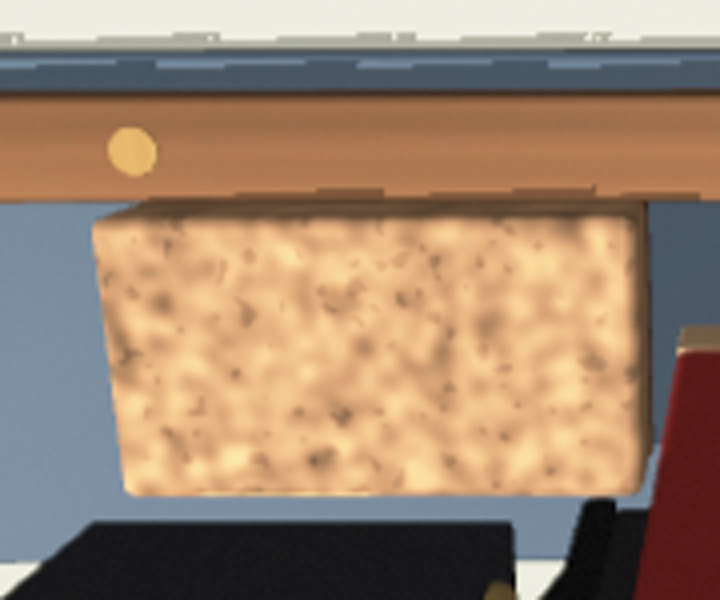

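```bash
cat > m3.py <<'E'
import fit2
from fit2 import *
D['v']=wext('pics/wrist3.npz');print(D['v']['pos'],D['v']['rot'])
c7=cr('v',245,115,4);c8=cr('v',100,115,4)
J=[(c7(594,198),(.03,-.225,.032)),(c7(0,199),(.03,N,.032)),(c8(10,202),(.03,N,.032)),(c7(553,322),(N,-.225,.012)),(c7(561,205),(N,-.225,.012))]
z0=-.006
j=fit(J,[.58,-.05,.19,0],'jig',z0)
B=[(c8(634,217),(.03,-.055,.044)),(c8(93,223),(.03,.055,.044)),(c8(127,494),(-.03,.055,.044)),(c8(640,495),(-.03,-.055,.044)),(c8(650,300),(N,-.055,.013))]
b=fit(B,[.58,-.1,.19,0],'block',z0)
S=[(c7(583,348),(.02,-.069,.016)),(c7(550,328),(.02,-.069,0)),(c7(103,328),(.02,.011,0)),(c7(98,349),(.02,.011,.016))]
st=fit(S,[.61,-.18,.19,.08],'stick')
c,n=np.cos(j[2]),np.sin(j[2]);R=np.array([[c,n],[-n,c]])
for q,k in((b,'b'),(st,'s'),(D['v']['pos'],'tcp')): print(k,R@(q[:2]-j[:2]),np.degrees(q[2]-j[2]))
E
python3 m3.py
```

```text
[ 0.61391112 -0.18081015  0.15954769] [1.79922534e+02 4.79552008e-02 1.11292110e+01]
jig [ 0.5858 -0.0498  0.1976  0.    ] 11.32
[-0.  -0.8  0.1 -0.1  0.3  0.4]
block [ 0.5948 -0.1057  0.1978  0.    ] 11.34
[ 0.3 -0.3 -0.5  0.6  0.4  0.8 -0.2 -0.1 -1. ]
stick [ 0.6077 -0.1824  0.1956  0.0811] 11.21
[ 0.2 -0.6 -0.2  0.6 -0.2 -0.1  0.2  0.1]
b [-0.00214796 -0.0565447 ] 0.01141390423123609
s [-0.00451754 -0.13436647] -0.11770258099571751
tcp [ 0.00188423 -0.13398876] -2.1822515157549347
```

>>> carry_out(
  plan=[
    {"dx": 0, "dy": 0, "dz": 0.7, "rx": 0, "ry": 0, "rz": 0, "fingers": 1},
    {"dx": 0, "dy": 0, "dz": 0.8, "rx": 0, "ry": 0, "rz": -0.01, "fingers": 1},
    {"dx": 0, "dy": 0, "dz": 0.6, "rx": 0, "ry": 0, "rz": 0, "fingers": 1},
    {"dx": 0, "dy": 0, "dz": 0.15, "rx": 0, "ry": 0, "rz": 0, "fingers": 1},
    {"dx": 0, "dy": 0, "dz": 0, "rx": 0, "ry": 0, "rz": 0, "fingers": 1},
  ],
)

```text
time_s: 9.52
tool_pos: [0.6137, -0.179, 0.0923]
tool_rot: [-180.0, -0.0, 11.4]
force: [0.1, -0.6, -1.4]
grip_width: 0.0219
```

>>> carry_out(
  plan=[
    {"dx": 0, "dy": 0, "dz": 0.05, "rx": 0, "ry": 0, "rz": 0, "fingers": 1},
    {"dx": 0, "dy": 0, "dz": 0, "rx": 0, "ry": 0, "rz": 0, "fingers": 1},
  ],
)

```text
time_s: 9.78
tool_pos: [0.614, -0.1792, 0.0912]
tool_rot: [180.0, -0.1, 11.3]
force: [0.6, 0.4, -1.1]
grip_width: 0.0215
```

>>> carry_out(
  plan=[
    {"dx": 0, "dy": 0, "dz": 0.08, "rx": 0, "ry": 0, "rz": 0, "fingers": 1},
    {"dx": 0, "dy": 0, "dz": 0.08, "rx": 0, "ry": 0, "rz": 0, "fingers": 1},
    {"dx": 0, "dy": 0, "dz": 0, "rx": 0, "ry": 0, "rz": 0, "fingers": 1},
  ],
)

```text
time_s: 10.15
tool_pos: [0.6134, -0.179, 0.0854]
tool_rot: [-180.0, 0.0, 11.3]
force: [0.5, 0.1, -2.6]
grip_width: 0.0221
```

>>> carry_out(
  plan=[
    {"dx": 0, "dy": 0, "dz": 0.04, "rx": 0, "ry": 0, "rz": 0, "fingers": 1},
    {"dx": 0, "dy": 0, "dz": 0, "rx": 0, "ry": 0, "rz": 0, "fingers": 1},
  ],
)

```text
time_s: 10.4
tool_pos: [0.6137, -0.1791, 0.0852]
tool_rot: [-180.0, -0.0, 11.3]
force: [-2.8, 0.8, 3.8]
grip_width: 0.0219
```

>>> carry_out(
  plan=[
    {"dx": 0, "dy": 0, "dz": 0.04, "rx": 0, "ry": 0, "rz": 0, "fingers": 1},
    {"dx": 0, "dy": 0, "dz": 0, "rx": 0, "ry": 0, "rz": 0, "fingers": 1},
  ],
)

```text
time_s: 10.65
tool_pos: [0.6137, -0.1791, 0.0852]
tool_rot: [-180.0, -0.0, 11.3]
force: [-5.1, 1.7, 10.3]
grip_width: 0.0216
```

>>> carry_out(
  plan=[
    {"dx": 0, "dy": 0, "dz": -0.06, "rx": 0, "ry": 0, "rz": 0, "fingers": 1},
    {"dx": 0, "dy": -0.12, "dz": 0, "rx": 0, "ry": 0, "rz": 0, "fingers": 1},
    {"dx": 0, "dy": -0.12, "dz": 0, "rx": 0, "ry": 0, "rz": 0, "fingers": 1},
    {"dx": 0, "dy": -0.06, "dz": 0, "rx": 0, "ry": 0, "rz": 0, "fingers": 1},
    {"dx": 0, "dy": 0, "dz": 0, "rx": 0, "ry": 0, "rz": 0, "fingers": 1},
  ],
)

```text
time_s: 11.28
tool_pos: [0.6121, -0.1706, 0.0852]
tool_rot: [180.0, -0.0, 11.3]
force: [1.3, -1.4, 0.3]
grip_width: 0.0218
```

Run:
```python
from h import *
o,d=snap('wrist','w4.png');print(o['tool_pos'],o['tool_rot'],o['force'])
a=cv2.imread('pics/w4.png');cv2.imwrite('pics/w4c.png',cv2.resize(a[100:300,80:410],None,fx=2.4,fy=2.4,interpolation=cv2.INTER_CUBIC))
```

```text
[ 0.61206688 -0.17060286  0.08521251] [ 1.79958343e+02 -2.79554614e-02  1.13484904e+01] [ 1.34159434 -1.43999878  0.27010598]
```

View pics/w4c.png

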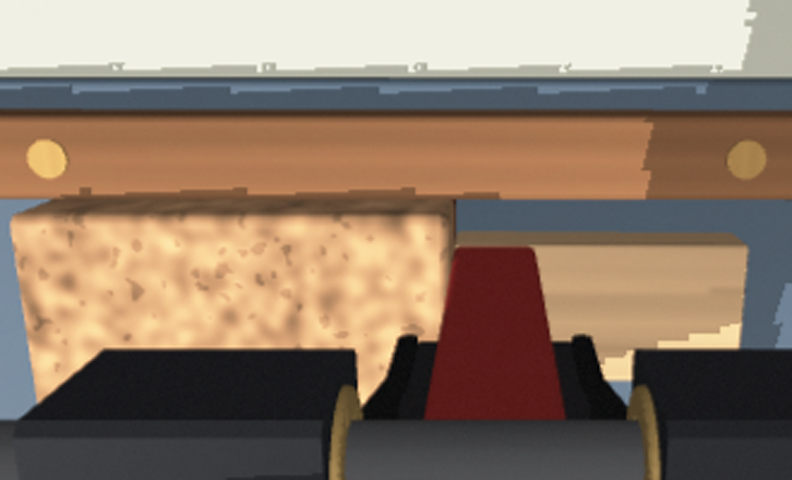

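The stick stands flat on the board just behind the tail: its face is at column ~450 and the tail at ~455 in the crop. I'm starting the feed with a slight drift towards the fence.

>>> carry_out(
  plan=[
    {"dx": 0, "dy": -0.1, "dz": 0, "rx": 0, "ry": 0, "rz": 0, "fingers": 1},
    {"dx": 0.02, "dy": -0.15, "dz": 0, "rx": 0, "ry": 0, "rz": 0, "fingers": 1},
    {"dx": 0.02, "dy": -0.18, "dz": 0, "rx": 0, "ry": 0, "rz": 0, "fingers": 1},
    {"dx": 0.02, "dy": -0.18, "dz": 0, "rx": 0, "ry": 0, "rz": 0, "fingers": 1},
    {"dx": 0.02, "dy": -0.18, "dz": 0, "rx": 0, "ry": 0, "rz": 0, "fingers": 1},
    {"dx": 0.02, "dy": -0.18, "dz": 0, "rx": 0, "ry": 0, "rz": 0, "fingers": 1},
  ],
)

```text
time_s: 12.08
tool_pos: [0.608, -0.143, 0.0852]
tool_rot: [179.9, 0.1, 11.3]
force: [-0.5, -6.7, 1.5]
grip_width: 0.0215
```

Run:
```python
from h import *
o,d=snap('wrist','w5.png');print(o['tool_pos'],o['tool_rot'],o['force'])
a=cv2.imread('pics/w5.png');cv2.imwrite('pics/w5c.png',cv2.resize(a[100:300,80:410],None,fx=2.4,fy=2.4,interpolation=cv2.INTER_CUBIC))
```

```text
[ 0.60795388 -0.14301181  0.08522957] [1.79866610e+02 1.25326267e-01 1.13051194e+01] [-0.50224953 -6.69513354  1.51195799]
```

View pics/w5c.png

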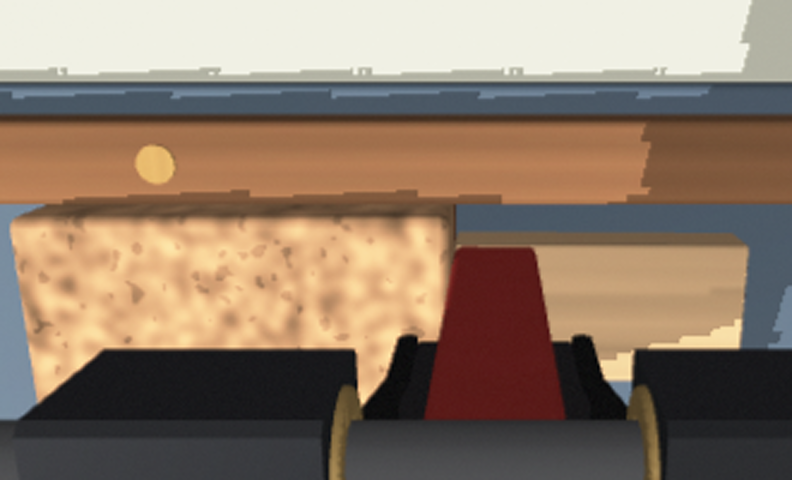

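>>> carry_out(
  plan=[
    {"dx": 0.05, "dy": -0.2, "dz": 0, "rx": 0, "ry": 0, "rz": 0, "fingers": 1},
    {"dx": 0.05, "dy": -0.2, "dz": 0, "rx": 0, "ry": 0, "rz": 0, "fingers": 1},
    {"dx": 0.04, "dy": -0.2, "dz": 0, "rx": 0, "ry": 0, "rz": 0, "fingers": 1},
    {"dx": 0.02, "dy": -0.2, "dz": 0, "rx": 0, "ry": 0, "rz": 0, "fingers": 1},
    {"dx": 0.02, "dy": -0.2, "dz": 0, "rx": 0, "ry": 0, "rz": 0, "fingers": 1},
  ],
)

```text
time_s: 12.75
tool_pos: [0.6072, -0.113, 0.0852]
tool_rot: [179.8, 0.2, 11.3]
force: [-2.7, -6.3, 1.2]
grip_width: 0.0218
```

```bash
cat > st.py <<'E'
from h import *
import sys
f=sys.argv[1]
o,d=snap('wrist',f+'.png');print(o['tool_pos'],o['tool_rot'],o['force'])
c,n=np.cos(.1976),np.sin(.1976);R=np.array([[c,n],[-n,c]]);print('tcp jig',R@(o['tool_pos'][:2]-[.5858,-.0498]),'F',R@o['force'][:2])
a=cv2.imread(f'pics/{f}.png');cv2.imwrite(f'pics/{f}c.png',cv2.resize(a[100:300,80:410],None,fx=2.4,fy=2.4,interpolation=cv2.INTER_CUBIC))
E
python3 st.py w6
```

```text
[ 0.60715389 -0.11301363  0.08524075] [1.79846398e+02 1.52367805e-01 1.12832736e+01] [-2.73103703 -6.25709404  1.19414769]
tcp jig [ 0.00852846 -0.06617565] F [-3.90626401 -5.59918659]
```

View pics/w6c.png

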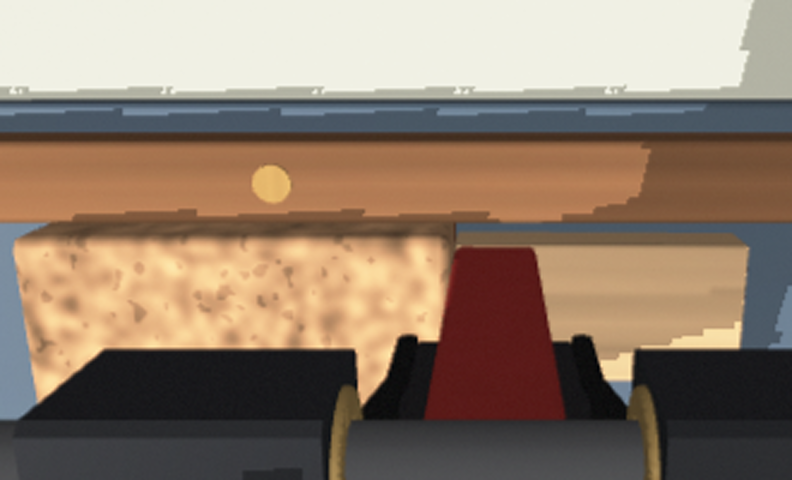

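The block is now against the fence (about 4 N sideways, about 6 N feed). I'm continuing with a small drift.

>>> carry_out(
  plan=[
    {"dx": 0.006, "dy": -0.2, "dz": 0, "rx": 0, "ry": 0, "rz": 0, "fingers": 1},
    {"dx": 0.006, "dy": -0.2, "dz": 0, "rx": 0, "ry": 0, "rz": 0, "fingers": 1},
    {"dx": 0.006, "dy": -0.2, "dz": 0, "rx": 0, "ry": 0, "rz": 0, "fingers": 1},
    {"dx": 0.006, "dy": -0.2, "dz": 0, "rx": 0, "ry": 0, "rz": 0, "fingers": 1},
    {"dx": 0.006, "dy": -0.2, "dz": 0, "rx": 0, "ry": 0, "rz": 0, "fingers": 1},
    {"dx": 0.006, "dy": -0.2, "dz": 0, "rx": 0, "ry": 0, "rz": 0, "fingers": 1},
    {"dx": 0.006, "dy": -0.2, "dz": 0, "rx": 0, "ry": 0, "rz": 0, "fingers": 1},
    {"dx": 0.006, "dy": -0.2, "dz": 0, "rx": 0, "ry": 0, "rz": 0, "fingers": 1},
  ],
)

```text
time_s: 13.8
tool_pos: [0.5991, -0.0657, 0.0852]
tool_rot: [179.8, 0.2, 11.3]
force: [-2.1, -8.2, 1.5]
grip_width: 0.0217
```

```bash
python3 st.py w7
```

```text
[ 0.59913415 -0.0657093   0.0852342 ] [1.79843422e+02 1.61918189e-01 1.12900870e+01] [-2.10234509 -8.17669281  1.54969722]
tcp jig [ 0.00995142 -0.01821743] F [-3.66665517 -7.60485372]
```

View pics/w7.png

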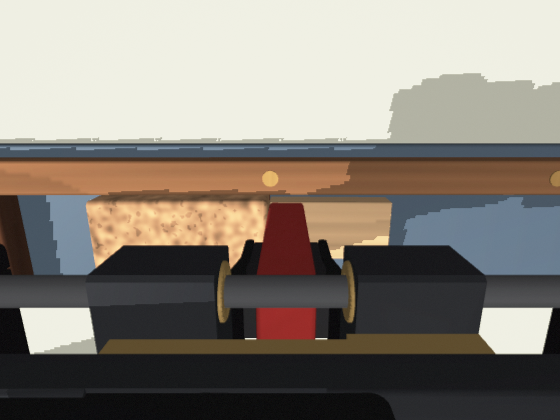

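The stop is coming into view at the left (column ~15). The block's nose is at column ~90 and still on the fence.

>>> carry_out(
  plan=[
    {"dx": 0.003, "dy": -0.2, "dz": 0, "rx": 0, "ry": 0, "rz": 0, "fingers": 1},
    {"dx": 0.003, "dy": -0.2, "dz": 0, "rx": 0, "ry": 0, "rz": 0, "fingers": 1},
    {"dx": 0.003, "dy": -0.2, "dz": 0, "rx": 0, "ry": 0, "rz": 0, "fingers": 1},
    {"dx": 0.003, "dy": -0.2, "dz": 0, "rx": 0, "ry": 0, "rz": 0, "fingers": 1},
    {"dx": 0.003, "dy": -0.2, "dz": 0, "rx": 0, "ry": 0, "rz": 0, "fingers": 1},
    {"dx": 0.003, "dy": -0.2, "dz": 0, "rx": 0, "ry": 0, "rz": 0, "fingers": 1},
    {"dx": 0.003, "dy": -0.2, "dz": 0, "rx": 0, "ry": 0, "rz": 0, "fingers": 1},
    {"dx": 0.003, "dy": -0.2, "dz": 0, "rx": 0, "ry": 0, "rz": 0, "fingers": 1},
    {"dx": 0.003, "dy": -0.15, "dz": 0, "rx": 0, "ry": 0, "rz": 0, "fingers": 1},
  ],
)

```text
time_s: 14.98
tool_pos: [0.5895, -0.0144, 0.0852]
tool_rot: [179.8, 0.2, 11.3]
force: [-1.4, -7.6, 2.4]
grip_width: 0.0214
```

```bash
python3 st.py w8
```

```text
[ 0.58946483 -0.01439845  0.08523432] [179.82470718   0.19464535  11.29048367] [-1.41956524 -7.55442739  2.3538193 ]
tcp jig [0.01054342 0.03399319] F [-2.8750008  -7.12873825]
```

View pics/w8.png

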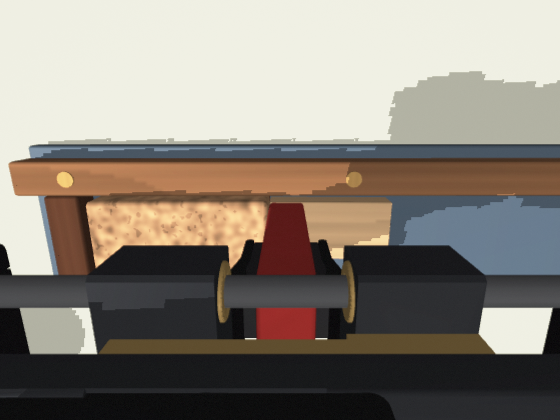

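>>> carry_out(
  plan=[
    {"dx": 0.003, "dy": -0.1, "dz": 0, "rx": 0, "ry": 0, "rz": 0, "fingers": 1},
    {"dx": 0.003, "dy": -0.08, "dz": 0, "rx": 0, "ry": 0, "rz": 0, "fingers": 1},
    {"dx": 0.003, "dy": -0.05, "dz": 0, "rx": 0, "ry": 0, "rz": 0, "fingers": 1},
  ],
)

```text
time_s: 15.4
tool_pos: [0.5884, -0.0079, 0.0852]
tool_rot: [179.8, 0.2, 11.3]
force: [-2.7, -9.1, 4.1]
grip_width: 0.0218
```

>>> carry_out(
  plan=[
    {"dx": 0, "dy": -0.05, "dz": 0, "rx": 0, "ry": 0, "rz": 0, "fingers": 1},
  ],
)

```text
time_s: 15.52
tool_pos: [0.588, -0.0066, 0.0852]
tool_rot: [179.8, 0.2, 11.3]
force: [-2.4, -8.6, 4.0]
grip_width: 0.0215
```

>>> carry_out(
  plan=[
    {"dx": 0, "dy": -0.05, "dz": 0, "rx": 0, "ry": 0, "rz": 0, "fingers": 1},
  ],
)

```text
time_s: 15.65
tool_pos: [0.5878, -0.0052, 0.0852]
tool_rot: [179.8, 0.2, 11.3]
force: [-2.3, -8.9, 2.6]
grip_width: 0.0218
```

>>> carry_out(
  plan=[
    {"dx": 0, "dy": -0.05, "dz": 0, "rx": 0, "ry": 0, "rz": 0, "fingers": 1},
  ],
)

```text
time_s: 15.78
tool_pos: [0.5875, -0.0036, 0.0852]
tool_rot: [179.8, 0.2, 11.3]
force: [-1.8, -8.9, 3.1]
grip_width: 0.022
```

>>> carry_out(
  plan=[
    {"dx": 0, "dy": -0.05, "dz": 0, "rx": 0, "ry": 0, "rz": 0, "fingers": 1},
  ],
)

```text
time_s: 15.9
tool_pos: [0.5873, -0.0028, 0.0852]
tool_rot: [179.7, 0.2, 11.3]
force: [-2.2, -10.9, 2.9]
grip_width: 0.0215
```

>>> carry_out(
  plan=[
    {"dx": 0, "dy": -0.05, "dz": 0, "rx": 0, "ry": 0, "rz": 0, "fingers": 1},
  ],
)

```text
time_s: 16.02
tool_pos: [0.5873, -0.0027, 0.0853]
tool_rot: [179.6, 0.2, 11.3]
force: [-0.2, -12.9, 1.5]
grip_width: 0.0217
```

>>> carry_out(
  plan=[
    {"dx": 0, "dy": -0.05, "dz": 0, "rx": 0, "ry": 0, "rz": 0, "fingers": 1},
    {"dx": 0, "dy": 0, "dz": 0, "rx": 0, "ry": 0, "rz": 0, "fingers": 1},
  ],
)

```text
time_s: 16.27
tool_pos: [0.5872, -0.0026, 0.0853]
tool_rot: [179.5, 0.2, 11.2]
force: [0.1, -14.7, 1.1]
grip_width: 0.0216
```

```bash
python3 st.py w9
python3 - <<'E'
from h import *
snap('scene','s9.png');a=cv2.imread('pics/s9.png')[180:345,65:310]
cv2.imwrite('pics/s9c.png',cv2.resize(a,None,fx=3.2,fy=3.2,interpolation=cv2.INTER_CUBIC))
E
```

```text
[ 0.58721265 -0.00259587  0.08527075] [1.79546066e+02 1.70881044e-01 1.12137051e+01] [  0.14774777 -14.66077485   1.07102691]
tcp jig [0.01065211 0.04600824] F [ -2.73328081 -14.40448973]
```

View pics/w9.png

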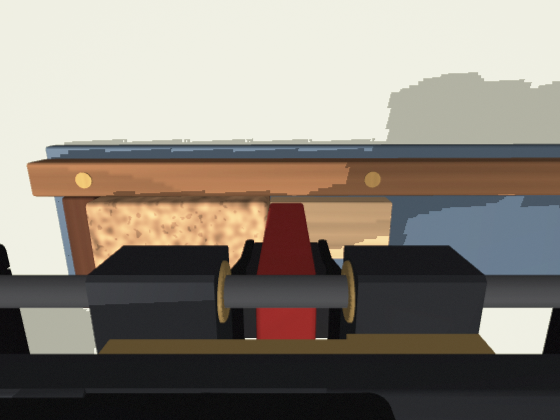

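View pics/s9c.png

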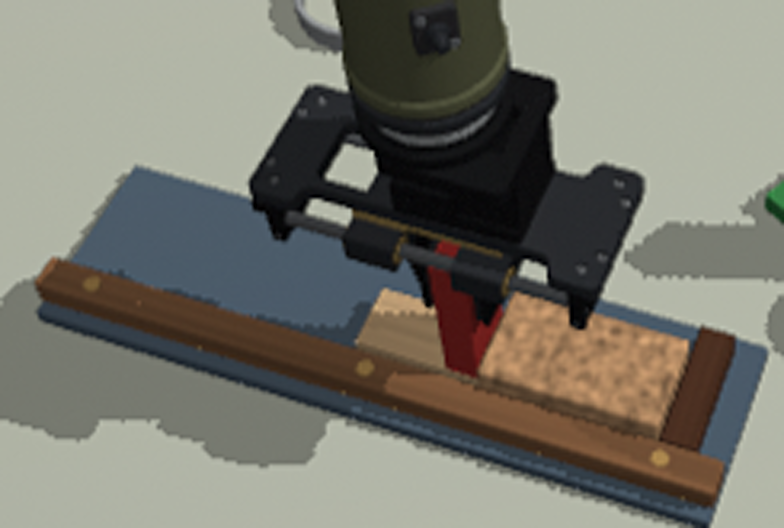

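The nose is against the stop: motion stalled while the feed force rose to 14 N, and the scene crop shows no gap at (690,390). I'm relaxing the push before letting go.

>>> carry_out(
  plan=[
    {"dx": 0, "dy": 0.08, "dz": 0, "rx": 0, "ry": 0, "rz": 0, "fingers": 1},
    {"dx": 0, "dy": 0.06, "dz": 0, "rx": 0, "ry": 0, "rz": 0, "fingers": 1},
    {"dx": 0, "dy": 0, "dz": 0, "rx": 0, "ry": 0, "rz": 0, "fingers": 1},
  ],
)

```text
time_s: 16.75
tool_pos: [0.5874, -0.0029, 0.0852]
tool_rot: [179.8, 0.2, 11.3]
force: [-1.5, -7.5, 3.5]
grip_width: 0.0217
```

>>> carry_out(
  plan=[
    {"dx": 0, "dy": 0.06, "dz": 0, "rx": 0, "ry": 0, "rz": 0, "fingers": 1},
    {"dx": -0.02, "dy": 0.04, "dz": 0, "rx": 0, "ry": 0, "rz": 0, "fingers": 1},
    {"dx": 0, "dy": 0, "dz": 0, "rx": 0, "ry": 0, "rz": 0, "fingers": 1},
  ],
)

```text
time_s: 17.12
tool_pos: [0.5875, -0.0032, 0.0852]
tool_rot: [-180.0, 0.2, 11.3]
force: [-4.4, -3.2, 5.6]
grip_width: 0.022
```

>>> carry_out(
  plan=[
    {"dx": -0.05, "dy": 0, "dz": 0, "rx": 0, "ry": 0, "rz": 0, "fingers": 1},
    {"dx": 0, "dy": 0.01, "dz": 0, "rx": 0, "ry": 0, "rz": 0, "fingers": 1},
    {"dx": 0, "dy": 0, "dz": 0, "rx": 0, "ry": 0, "rz": 0, "fingers": 1},
  ],
)

```text
time_s: 17.5
tool_pos: [0.5873, -0.0032, 0.0852]
tool_rot: [-180.0, 0.0, 11.4]
force: [-1.8, -2.1, 2.5]
grip_width: 0.0216
```

>>> carry_out(
  plan=[
    {"dx": 0, "dy": 0, "dz": 0, "rx": 0, "ry": 0, "rz": 0, "fingers": 0.4},
    {"dx": 0, "dy": 0, "dz": 0, "rx": 0, "ry": 0, "rz": 0, "fingers": 0.2},
    {"dx": 0, "dy": 0, "dz": 0, "rx": 0, "ry": 0, "rz": 0, "fingers": 0},
    {"dx": 0, "dy": 0, "dz": 0, "rx": 0, "ry": 0, "rz": 0, "fingers": -0.15},
    {"dx": 0, "dy": 0, "dz": 0, "rx": 0, "ry": 0, "rz": 0, "fingers": -0.15},
    {"dx": 0, "dy": 0, "dz": 0, "rx": 0, "ry": 0, "rz": 0, "fingers": -0.15},
  ],
  force=20,
)

```text
time_s: 18.25
tool_pos: [0.5875, -0.0038, 0.0852]
tool_rot: [-180.0, -0.0, 11.3]
force: [-0.4, -0.5, -0.1]
grip_width: 0.0493
```

```bash
python3 st.py w10
```

```text
[ 0.58750266 -0.00381891  0.08518413] [-1.79993152e+02 -8.30735061e-03  1.13415888e+01] [-0.4270163  -0.46666326 -0.14150529]
tcp jig [0.01069638 0.04475207] F [-0.51032055 -0.37375186]
```

View pics/w10.png

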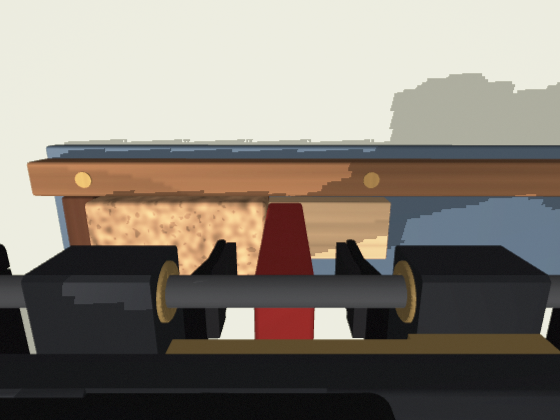

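Released: the stick (at (285,270)) is centred between the open fingers and free. I'm retreating straight up.

>>> carry_out(
  plan=[
    {"dx": 0, "dy": 0, "dz": -0.3, "rx": 0, "ry": 0, "rz": 0, "fingers": -0.15},
    {"dx": 0, "dy": 0, "dz": -0.6, "rx": 0, "ry": 0, "rz": 0, "fingers": -0.15},
    {"dx": 0, "dy": 0, "dz": -0.9, "rx": 0, "ry": 0, "rz": 0, "fingers": -0.15},
    {"dx": 0, "dy": 0, "dz": -0.9, "rx": 0, "ry": 0, "rz": 0, "fingers": -0.15},
    {"dx": 0, "dy": 0, "dz": -0.9, "rx": 0, "ry": 0, "rz": 0, "fingers": -0.15},
    {"dx": 0, "dy": 0, "dz": -0.9, "rx": 0, "ry": 0, "rz": 0, "fingers": -0.15},
    {"dx": 0, "dy": 0, "dz": 0, "rx": 0, "ry": 0, "rz": 0, "fingers": -0.15},
  ],
)

```text
time_s: 19.18
tool_pos: [0.5893, -0.0041, 0.2241]
tool_rot: [180.0, -0.4, 11.3]
force: [0.0, -0.1, 0.3]
grip_width: 0.0499
```

```bash
python3 st.py w11;python3 - <<'E'
from h import *
snap('scene','s11.png');a=cv2.imread('pics/s11.png')[180:345,65:420]
cv2.imwrite('pics/s11c.png',cv2.resize(a,None,fx=2.25,fy=2.25,interpolation=cv2.INTER_CUBIC))
E
```

```text
[ 0.5893303  -0.00408753  0.22411494] [179.98272348  -0.38113074  11.32844185] [ 0.0264548  -0.10822955  0.27244774]
tcp jig [0.01243572 0.04412987] F [ 0.00469275 -0.11131698]
```

View pics/w11.png

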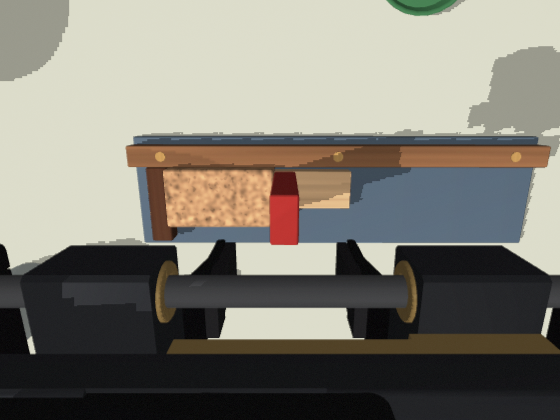

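View pics/s11c.png

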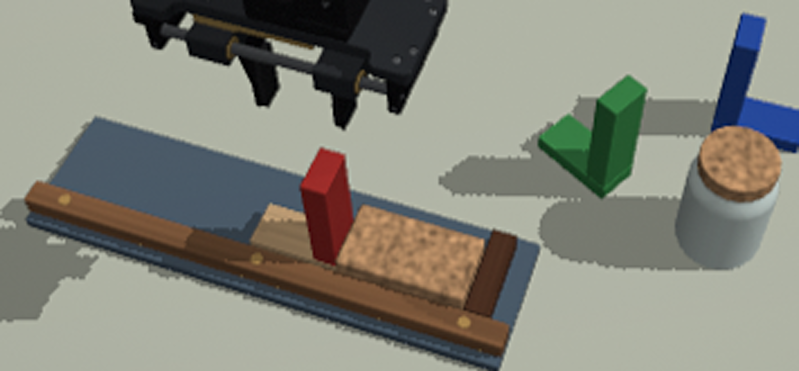

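The stick stands upright behind the block, the block sits in the corner, and the jar is untouched. I'll check the nose and fence closely.

Run:
```python
import cv2
a=cv2.imread('pics/w11.png')
cv2.imwrite('pics/c11.png',cv2.resize(a[130:250,125:285],None,fx=5,fy=5,interpolation=cv2.INTER_CUBIC)[:,:800])
```

```text
(no output)
```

View pics/c11.png

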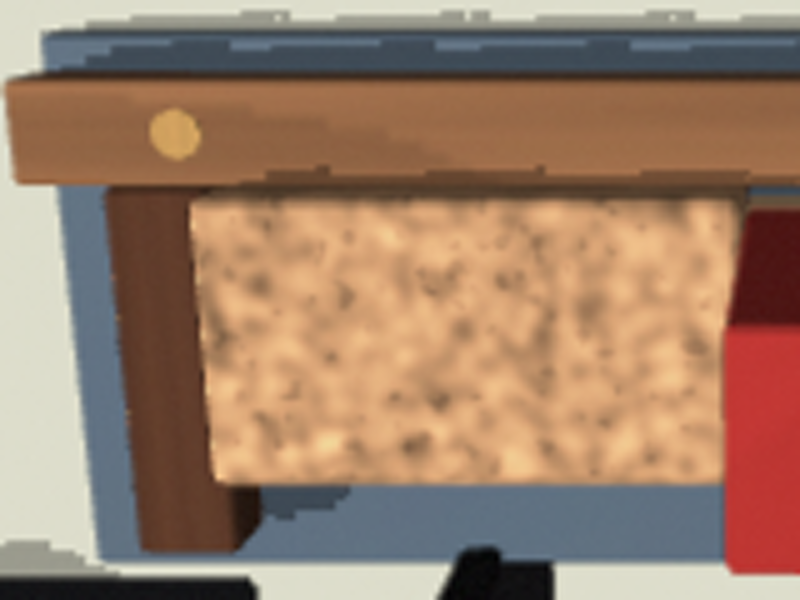

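```bash
cat > m11.py <<'E'
from fit2 import *
D['v']=wext('pics/w11.npz');q=cr('v',125,130,5)
z0=-.006
j=fit([(q(18,184),(.03,.205,.032)),(q(100,184),(.03,N,.032)),(q(780,186),(.03,N,.032)),(q(101,559),(-.06,.205,.012)),(q(700,560),(-.06,N,.012))],[.58,-.05,.19,0],'jig',z0)
b=fit([(q(190,200),(.03,.055,.044)),(q(214,484),(-.03,.055,.044)),(q(742,200),(.03,-.055,.044)),(q(722,484),(-.03,N,.044))],[.56,.06,.19,0],'block',z0)
c,n=np.cos(j[2]),np.sin(j[2]);print(np.array([[c,n],[-n,c]])@(b[:2]-j[:2]),np.degrees(b[2]-j[2]))
E
python3 m11.py
```

```text
jig [ 0.585  -0.0474  0.196   0.    ] 11.23
[ 0.2  0.1  0.2  0.1 -0.3 -0.1 -0.2]
block [0.5624 0.0605 0.1959 0.    ] 11.22
[-0.1  0.2 -0.2  0.5  0.2 -0.9  0.1]
[-0.00114839  0.11015729] -0.006091179931887454
```

Run:
```python
from fit2 import *
import cv2
c,n=np.cos(.1974),np.sin(.1974)
for k in ['w4','w5','w6','w7','w8','w9','w10']:
    D=wext(f'pics/{k}.npz');im=D['color'].astype(float)
    out=[]
    for a,b in((105,160),(200,250)):
        g=im[150:215,a:b].mean(1); blue=g[:,2]; out.append(np.round(g[20:60].sum(1)).astype(int))
    print(k)
    # fence lower edge: outside block
    f=im[150:215,:,:].mean(2)
    ims=cv2.resize(im[165:215,90:300][:,:,::-1],None,fx=3.7,fy=6,interpolation=cv2.INTER_CUBIC);cv2.imwrite(f'pics/e_{k}.png',ims)
import numpy as np
rows=[cv2.imread(f'pics/e_{k}.png')[:190] for k in ['w4','w6','w10']]
cv2.imwrite('pics/e.png',np.vstack(rows))
```

```text
w4
w5
w6
w7
w8
w9
w10[ WARN:0@0.705] global loadsave.cpp:1063 imwrite_ Unsupported depth image for selected encoder is fallbacked to CV_8U.
```

View pics/e.png

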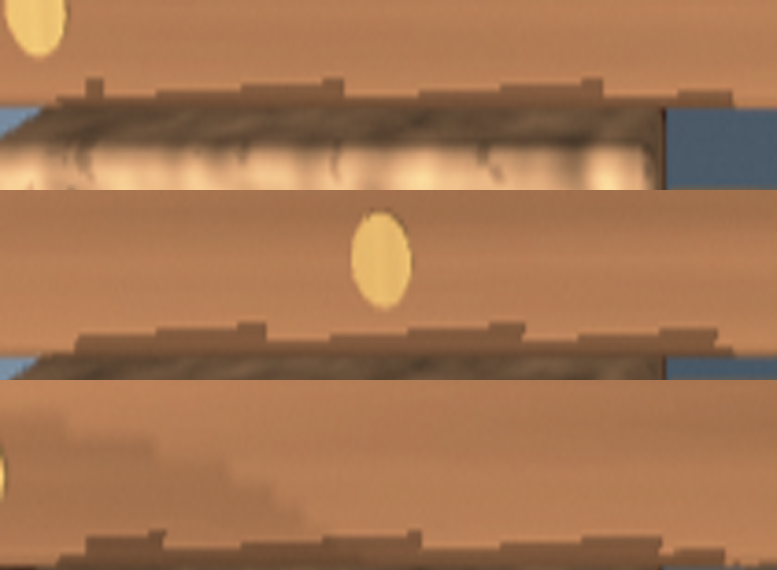

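Run:
```python
from fit2 import *
import cv2
z0=-.006
c,n=np.cos(.1974),np.sin(.1974);R=np.array([[c,n],[-n,c]])
for k in ['w4','w5','w6','w7','w8','w9','w10']:
    D=wext(f'pics/{k}.npz');g=D['color'].astype(float)
    # block top edge: brightness rise in red channel, columns over block
    for a,b in((110,150),(215,250)):
        p=g[170:225,a:b].mean((1,2)); d=np.diff(p)
        i=np.argmax(d[5:])+5; w=d[i-2:i+3].clip(0); rb=170+.5+(w*np.arange(i-2,i+3)).sum()/w.sum()
        # fence lower edge on the bare board/side: red drop, before i
        q=g[170:225,a:b,0].mean(1);e=-np.diff(q)[:i-1]; m=np.argmax(e)
        # bare board cols 265..: blue jump just right of the tail
        bb=(g[170:225,276:282,2]-g[170:225,276:282,0]).mean(1);db=np.diff(bb);t=np.argmax(db);ww=db[t-1:t+2].clip(0);rf=170+.5+(ww*np.arange(t-1,t+2)).sum()/ww.sum()
        X=lambda u,v,z:(R@(ray(D,u,v,z+z0)[:2]-[.5858,-.0498]))[0]*1e3
        u=(a+b)/2
        print(k,a,round(rb,2),round(rf,2),'fence x',X(279,rf,.032).round(2),'block',X(u,rb,.044).round(2),'diff',(X(279,rf,.032)-X(u,rb,.044)).round(2))
```

```text
w4 110 189.81 182.58 fence x 29.6 block 27.4 diff 2.2
w4 215 189.73 182.58 fence x 29.6 block 27.52 diff 2.08
w5 110 190.97 184.61 fence x 29.5 block 28.04 diff 1.46
w5 215 190.7 184.61 fence x 29.5 block 28.21 diff 1.29
w6 110 199.53 192.32 fence x 29.46 block 27.73 diff 1.73
w6 215 198.89 192.32 fence x 29.46 block 28.11 diff 1.35
w7 110 201.64 194.21 fence x 29.6 block 27.78 diff 1.82
w7 215 201.02 194.21 fence x 29.6 block 28.15 diff 1.45
w8 110 202.57 191.71 fence x 31.82 block 27.75 diff 4.07
w8 215 201.96 191.71 fence x 31.82 block 28.11 diff 3.71
w9 110 202.92 195.06 fence x 29.71 block 27.89 diff 1.81
w9 215 202.49 195.06 fence x 29.71 block 27.97 diff 1.74
w10 110 202.7 195.43 fence x 29.68 block 27.81 diff 1.86
w10 215 202.51 195.43 fence x 29.68 block 28.01 diff 1.66
```

The block-to-fence offset shrank from about 2.1 to 1.5 mm early in the feed, then stayed constant while the stick slid sideways under load. The block was therefore on the fence, and the remaining offset comes from its rounded edge. I'm handing the job in.

```bash
python3 -c "
from cell import ticket,sensors
print(sensors.get_obs()['time_s'],ticket.sign_off())"
```

```text
the job is handed in; nothing more can be done
19.275 None
```

I picked up the red stick and set it behind the block. With it I fed the block along the fence to the stop, then released the stick and lifted clear. The job was handed in at 19.3 s; no verdict was reported.

**Last checks**
- **Stop:** motion stalled while the feed force rose to about 14 N. The image fit puts the block's centre at y = +110.2 mm, against a target of 110, with yaw equal to the jig's.
- **Stick and surroundings:** the stick stands upright behind the block. The jar and the nearby green and blue look-alikes show no change. The gripper is about 14 cm up, touching nothing.

**Where readings disagreed**
- **Fence contact:** the fit puts the block's x at −1.1 mm, where 0 means touching the fence. I put this down to the block's rounded edge and calibration error. Once contact was made, the offset stayed constant under 3–4 N of sideways push.
- **Start of the feed:** by the images the block began about 0.7 mm off the fence. It closed that gap over roughly the first 3–6 cm of travel, so it was not pressed against the fence from the very start. Partway along, the nose read up to about 0.4 mm further off than the tail, which is close to the measuring limit.
- **Ledge height:** the images gave anything from −9.5 to +1 mm, so I found the board by touch instead.

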